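# Level the loaded jar shelf

### The job

Stand the loose jar on the empty middle place of the shelf so the three make one neat row, then lay the spirit level lengthwise along the board in front of the jars. Crank the handwheel of the shelf's screw foot until the bubble rests between its two lines and let go of the crank; then push the level firmly down on the board, with about a kilogram's weight, to prove that the foot bears, and finish while still pressing, bubble between the lines. Leave the other jars, the cup, the pot and the scoop where they stand.

Things in the scene. Friction and masses are not known exactly. Their poses are not given: they have to be found in the camera images.
- shelf: teak jar shelf on two fixed feet at its right end and a screw foot at its left end, which starts 3 to 8 mm too low. Origin on the counter midway between the fixed feet, where it tilts; x to the back of the board, y along it to the screw foot (at y = 450 mm), z up. Board 22 mm thick, top at z = 100 mm, x -125 to 125, y -20 to 400 mm; 12 mm brass kerb on its back (+x) edge
- middle_place (a point): centre of the empty middle one of three round jar places (dark discs with brass rims, 68 mm across, flush with the board, 90 mm apart along it); on the board's top, at x = 75, y = 180 mm of the shelf
- board_front (a point): point on the board's top in the free strip in front of the jars, at x = -75, y = 190 mm of the shelf: a good place for the middle of the level
- jar_loose: white porcelain jar with blue bands and blue lid, on the counter to the robot's right; 56 mm across, straight sides from 6 to 78 mm up, 113 mm tall over the lid's knob, about 0.28 kg. Origin at the centre of its underside, z up
- jar_right: a like jar on the right-hand place of the shelf (x = 75, y = 90 mm of the shelf). Origin under its centre
- jar_left: a like jar on the left-hand place of the shelf (x = 75, y = 270 mm of the shelf). Origin under its centre
- level: aluminium spirit level, red panels, 230 mm long (x), 22 wide (y), 42 tall, 0.3 kg, red cap at its +x end, standing on the counter to the robot's left. Its middle 68 mm are a bar only 24 tall with the lime-green vial (15 mm thick, top at 40 mm) lying above it; the end blocks, flat-topped at 42 mm, begin 34 mm from the middle. Origin at the centre of its underside, z up
- bubble (a joint): place of the white bubble, 14 mm long: metres from the vial's middle towards the level's +x (red) end, +-0.020 at most. It drifts to the higher end, 0.9 mm per milliradian of slope, and settles in about 2 s. Two black lines stand 9.5 mm either side of the middle: the bubble is between them within +-0.0025
- wheel_hub (a point): top of the handwheel's hub, on the upright axis of the screw foot, 142 mm above the counter. Wheel 96 mm across, rim 125 to 136 mm up; it stays at this height as the board climbs or sinks. Clockwise seen from above raises the shelf's left end: 3 mm a turn, 6.7 mrad, 6 mm of bubble. It needs some 1.5 N at the crank, stays where it is left, and takes 1 to 3 turns here
- crank_grip (a point): grip point on the axis of the upright black crank handle, 162 mm above the counter: a round bar 18 mm across that stands on the wheel 34 mm from its axis, from 138 to 186 mm up. It spins freely on its pin, so a hand can carry it round in circles without turning itself. It may start in any direction from the wheel's axis
- crank: the same crank handle; origin on its axis at its foot, 138 mm above the counter
- cup: jade-green porcelain cup, 68 mm across, 62 mm tall, a bystander
- pot: squat black clay pot with lid and stub handle, 95 mm across, 85 mm tall, a bystander
- scoop: copper herb scoop with wooden handle, 145 mm long, a bystander
There are look-alikes about, which are no part of the job. Several things look just like the level: the one meant starts farthest to the robot's right.

How it is judged:
By the outcome, as a careful person would: the job done as asked, in the order asked, and still so for the second after the job is handed in, while the arm keeps its last pose, push and grip.
It also fails if it takes over 72 s, if anything falls off the work surface, if the arm or the gripper's body presses on something with over 40 N, if the wrist force passes 120 N, or if a joint passes its speed limit or range.

### The arm

A 6-joint arm with a two-finger parallel gripper is mounted at the origin on the work surface. World frame = base frame: x ahead of the robot, y to its left, z up, the work surface at z = 0. Lengths are in m, angles in rad, forces in N, time in s.
With the tool pointing down it reaches from about 0.425 to 0.95 m from the base axis. Payload 3.5 kg.
Tool frame: the origin (TCP) lies midway between the tips of the shut fingers; the grasp point (between the pads) lies 19 mm behind it; z points along the fingers, y is the line along which they close (so a half turn about z gives the same grasp; the last joint's range is limited). The gripper opens to 85 mm and grips with 20 to 120 N. Pads are 22 mm wide; open, the fingers measure 114 mm over their backs; the gripper's body (76 mm by 85 mm) begins 54 mm behind the grasp point. The pads swing forward as they close: fully open they stand 13 mm farther back than shut.
Start: joints at [-1.391, 0.286, 1.577, -0, 1.279, -0.15], TCP at [0.219, -0.639, 0.231] pointing down, gripper open.
Joint ranges: [-2.77, 2.77], [-0.9, 2.22], [0.21, 2.48], [-1.53, 4.67], [0.24, 2.81], [-2.84, 2.84]. Speed limits (rad/s): [2.79, 2.79, 3.14, 3.14, 3.14, 3.14].

### API

Orientations are given as a unit quaternion [x, y, z, w].
In Python, from plant import ctrl, cams, order gives the robot as it stands.
- The arm moves only by the tool move_arm, never from a script. Its argument "plan" is one flat list of numbers, 7 for each row, row after row: the shift along the world's x, y, z in mm, then the turn, a rotation vector about the world's x, y, z in degrees, then the finger opening in mm, from 0 to 85.4. A call has 1 to 12 rows; each row shifts and turns the commanded pose from where the row before left it; what a row does not reach is not made up. A row lasts 1/10 s, in which the tool goes at most 50 mm and 8.59 degrees, less where a joint would pass 70% of its speed; a pose out of reach is approached as far as the arm can. A call is refused whole if a number of a shift passes 50 or a number of a turn 8.59, either way. A call with a gripper value outside its range is refused whole. The fingers move at their own pace and stop on an object; "newtons" is the grip in N (left out, the last holds). Time passes only in rows, so rows that do not move let the fingers close. It gives the time, the measured TCP pose, the force, the opening and the grip force at its end, in the units of the state.
- ctrl.get_state(): the state, without advancing time (a new reading comes with each control period).
- cams.read_camera(name): name is "scene" or "top" or "wrist"; returns a dict with "color" (420x560x3 uint8, red, green, blue), "fov_y" (degrees; the focal length in pixels is half the picture's height over the tangent of half this angle, whatever the lens; pixels are square), "cx", "cy" (the principal point, pixels), "origin" and "orientation" of the camera in the world; the wrist camera has in their place "T_tool_cam" (4x4, takes a point from camera to tool coordinates, whose origin is the TCP and whose axes are the flange's). Camera axes: x right, y up, looking along -z (the intrinsics and any distortion apply to the point x, -y, -z); pixel columns grow to the right and rows downward; lengths in m; the calibration is good to about 2 mm. A picture is of the moment at which its call begins: read the wrist's pose just before it. There is no depth.
- order.sign_off(): hands the job in; it is judged then, once.
The state is a dict: "time": time; "qpos": joint angles; "dq": joint speeds; "joint_efforts": joint torques, N m; "eef_pos": TCP position; "tcp_rot": TCP orientation; "contact_force": force on the tool from outside, world axes, zero at the start; "wrist_torque": the same for the moment, N m; "opening": opening from 0.0 (shut) to 1.0 (fully open); "finger_force": force on a finger pad.
Only numpy, scipy, OpenCV 4.12 (cv2) and the standard library are available. Lean on these libraries where they do the work, as an engineer would, in place of code of your own. Each camera call takes 0.05 s, during which the arm holds its last target. There are 200 camera calls.

## Working session

There is one attempt and no reset: what is moved stays moved. The work goes in short steps, Python scripts to look and compute and a tool call to move; the robot and the scene stay as the last step left them, time stands still between calls to the robot, and variables do not carry over. Pictures are saved under pics/ and viewed, at most 10 in all, crops included, and the job is handed in when it is done.

Besides the shell and the picture viewer there is one more tool, called after "Call:" as name(argument=value, ...) on one line, values as JSON. move_arm: Moves the arm, as the interface text tells. Its arguments: {"type":"object","properties":{"plan":{"type":"array","items":{"type":"number"}},"newtons":{"type":"number"}},"required":["plan"]}

```bash
ls; mkdir -p pics; cat > h.py <<'E'
import numpy as np, cv2, json
from scipy.spatial.transform import Rotation as R
from plant import ctrl, cams, order
def shot(name, fn=None):
    s=ctrl.get_state(); c=cams.read_camera(name)
    if name=="wrist":
        T=np.eye(4);T[:3,:3]=R.from_quat(s["tcp_rot"]).as_matrix();T[:3,3]=s["eef_pos"]
        c["T"]=T@np.array(c["T_tool_cam"])
    else:
        T=np.eye(4);T[:3,:3]=R.from_quat(c["orientation"]).as_matrix();T[:3,3]=c["origin"];c["T"]=T
    c["f"]=210/np.tan(np.radians(c["fov_y"])/2)
    if fn: 
        cv2.imwrite(f"pics/{fn}.png",c["color"][:,:,::-1]); np.savez(f"pics/{fn}.npz",**{k:c[k] for k in("color","T","f","cx","cy")})
    return c
def load(fn): 
    d=np.load(f"pics/{fn}.npz"); return {k:d[k] for k in d}
def ray(c,u,v):
    d=np.array([(u-c["cx"])/c["f"],-(v-c["cy"])/c["f"],-1.]); return c["T"][:3,3],c["T"][:3,:3]@d
def onz(c,u,v,z):
    o,d=ray(c,u,v); return (o+d*(z-o[2])/d[2])
def pix(c,p):
    q=np.linalg.inv(c["T"])@np.append(p,1); return c["cx"]+c["f"]*q[0]/-q[2], c["cy"]-c["f"]*q[1]/-q[2]
E
python3 - <<'E'
from h import *
for n in("scene","top","wrist"):
    c=shot(n,n+"0"); print(n,{k:v for k,v in c.items() if k not in("color","T")})
print(ctrl.get_state())
a=cv2.imread("pics/scene0.png");b=cv2.imread("pics/top0.png")
E
```

```text
pics
scene {'fov_y': 51.82677756766946, 'cx': 272.7844699875338, 'cy': 203.24221697288428, 'origin': array([1.02499659, 0.96449326, 0.81445444]), 'orientation': array([0.11890057, 0.4628622 , 0.85395217, 0.20588088]), 'f': np.float64(432.22085563640724)}
top {'fov_y': 43.8733435114978, 'cx': 287.2978852048684, 'cy': 203.13622831446546, 'origin': array([0.18938217, 0.02249675, 1.63598212]), 'orientation': array([ 0.08553175, -0.08157982, -0.69700693,  0.70725553]), 'f': np.float64(521.426806796634)}
wrist {'fov_y': 64.63385014060717, 'cx': 275.24148544618396, 'cy': 206.85267519961133, 'T_tool_cam': array([[-5.73215024e-04,  9.59543015e-01,  2.81561491e-01,
         7.04305562e-02],
       [ 9.99999574e-01,  3.46425100e-04,  8.55248332e-04,
        -2.31939008e-04],
       [ 7.23107596e-04,  2.81561862e-01, -9.59542805e-01,
        -1.42894221e-01],
       [ 0.00000000e+00,  0.00000000e+00,  0.00000000e+00,
         1.00000000e+00]]), 'f': np.float64(331.96999725878817)}
{'time': 0.15, 'qpos': array([-1.39099970e+00,  2.87036672e-01,  1.57785690e+00,  9.72037995e-06,
        1.27860523e+00, -1.50007022e-01]), 'dq': array([-0.00071899, -0.00359665, -0.00636504, -0.00041481,  0.00049236,
       -0.00094057]), 'joint_efforts': array([ 8.33847007e-04, -4.06601071e+01, -2.93141931e+01, -1.87766404e-04,
        3.91533933e-03, -1.10887623e-05]), 'eef_pos': array([ 0.21853555, -0.63809642,  0.23020649]), 'tcp_rot': array([ 9.86434259e-01,  1.64154028e-01, -9.54305958e-06, -9.53042525e-04]), 'contact_force': array([ 0.10497588, -0.13283165,  0.01760892]), 'wrist_torque': array([ 0.02969282,  0.02251222, -0.00569306]), 'finger_force': 0.0, 'opening': 0.9994664286791409}
```

View pics/scene0.png

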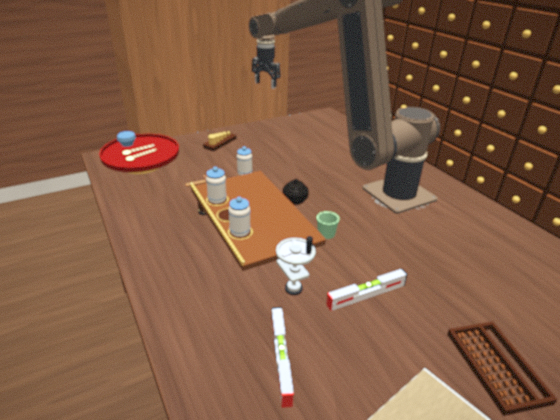

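View pics/top0.png

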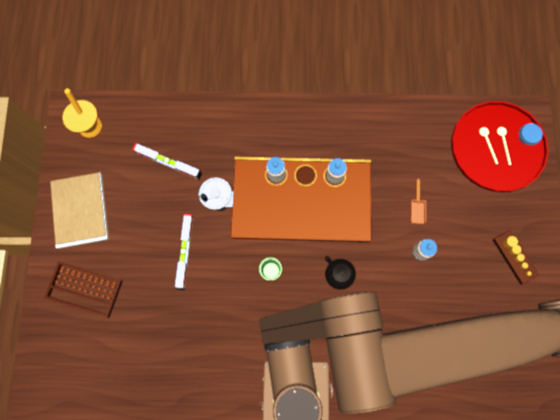

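Level candidates in the top view are (183,251), red cap up, and (167,161). The one farthest right (smaller y) should be (183,251). The loose jar is at (427,249), and the blue bowl on the tray at (531,133) is not it. The other jars stand at (276,172) and (337,172). The wheel is at (216,194), the crank at (204,198), the empty place at (306,175).

```bash
python3 - <<'E'
from h import *
c=load("top0")
for n,u,v,z in [("lvlA red",187,216,.03),("lvlA blk",180,287,.03),("lvlB red",136,148,.03),("lvlB blk",198,175,.03),("jar",427,247,.1),("jarbase",424,254,.02),("jarL",276,163,.2),("jarR",338,164,.2),("mid",306,176,.1),("hub",216,194,.142),("crank",204,197,.186),("bR back",371,161,.1),("bR front",371,241,.1),("bL front",232,239,.095),("bL back",235,159,.095),("pot",340,272,.05),("cup",270,268,.06),("scoop",419,211,.02)]:
    print(n,np.round(onz(c,u,v,z)*1000)[:2])
E
python3 -c "
import cv2;a=cv2.imread('pics/top0.png');cv2.imwrite('pics/cropA.png',cv2.resize(a[130:300,120:260],None,fx=3.4,fy=3.4,interpolation=2))"
```

```text
lvlA red [531. 350.]
lvlA blk [309. 358.]
lvlB red [755. 530.]
lvlB blk [666. 323.]
jar [ 432. -383.]
jarbase [ 423. -393.]
jarL [655.  68.]
jarR [ 654. -111.]
mid [647. -22.]
hub [575. 245.]
crank [554. 273.]
bR back [ 698. -223.]
bR front [ 448. -217.]
bL front [449. 198.]
bL back [700. 198.]
pot [ 360. -129.]
cup [368.  83.]
scoop [ 560. -384.]
```

View pics/cropA.png

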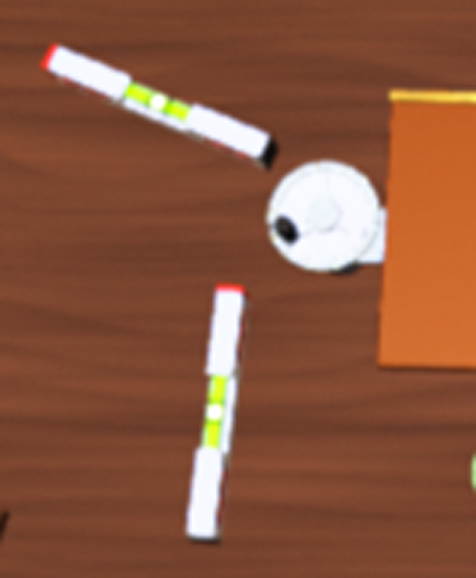

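Level A's middle is at about (420,354) and B's at (710,426), so A at pixel (183,251) is the one meant. Its red end points to +x. I'll go above the loose jar first and turn the closing line to world x.

Call:
move_arm(plan=[24,28,0,0,0,7.9,85,24,28,0,0,0,7.9,85,24,28,0,0,0,7.9,85,24,28,0,0,0,7.9,85,24,28,0,0,0,7.9,85,24,28,0,0,0,7.9,85,24,28,0,0,0,7.9,85,24,28,0,0,0,7.9,85,21,28,0,0,0,7.9,85,0,0,0,0,0,0,85])

```text
time: 1.15
eef_pos: [0.4335, -0.3833, 0.2309]
tcp_rot: [0.705, 0.709, 0.001, -0.001]
contact_force: [-0.8, -0.9, -0.4]
opening: 0.997
finger_force: 0.0
```

```bash
python3 - <<'E'
from h import *
c=shot("wrist","w1"); s=ctrl.get_state(); print(s["time"],s["eef_pos"],R.from_quat(s["tcp_rot"]).as_matrix().round(3).tolist(),s["qpos"].round(2))
h=cv2.cvtColor(c["color"],cv2.COLOR_RGB2HSV)
m=cv2.inRange(h,(95,100,60),(125,255,255))
n,l,st,ce=cv2.connectedComponentsWithStats(m)
for i in range(1,n):
    if st[i,4]>40: print(st[i],ce[i],onz(c,*ce[i],.09))
E
```

```text
1.2 [ 0.43245615 -0.38496803  0.23099607] [[-0.002, 1.0, -0.001], [1.0, 0.002, 0.0], [0.0, -0.001, -1.0]] [-0.9   0.08  1.82 -0.    1.25 -0.9 ]
[ 247  174   57   54 2280] [275.02192982 200.57105263] [ 0.43206417 -0.38891988  0.09      ]
```

View pics/w1.png

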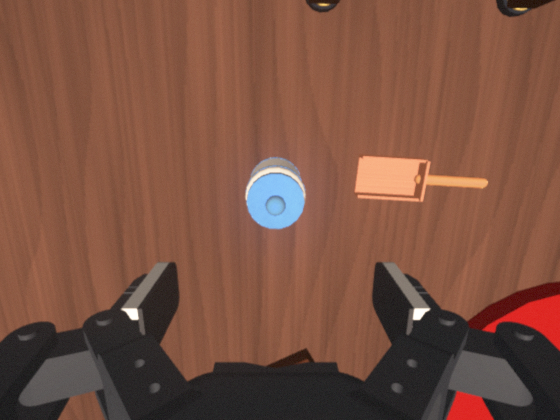

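The jar's lid is at (275,200), directly below the tool between the fingers, and the scoop is clear at (395,178).

Call:
move_arm(plan=[0,-3,-46,0,0,0,85,0,0,-46,0,0,0,85,0,0,-46,0,0,0,85,0,0,-46,0,0,0,85,0,0,-1,0,0,0,85,0,0,0,0,0,0,50,0,0,0,0,0,0,50,0,0,0,0,0,0,50,0,0,0,0,0,0,50,0,0,0,0,0,0,50], newtons=40)

```text
time: 2.2
eef_pos: [0.4324, -0.3909, 0.0484]
tcp_rot: [0.707, 0.707, -0.0, 0.002]
contact_force: [-0.8, -1.3, 4.2]
opening: 0.644
finger_force: 43.1
```

Call:
move_arm(plan=[0,0,45,0,0,0,50,0,0,45,0,0,0,50,5,15,45,0,0,0,50,10,45,15,0,0,0,50,10,48,0,0,0,0,50,10,48,0,0,0,0,50,10,48,0,0,0,0,50,10,48,0,0,0,0,50,10,48,0,0,0,0,50,0,45,0,0,0,0,50,0,25,0,0,0,0,50,0,0,0,0,0,0,50])

```text
time: 3.4
eef_pos: [0.4951, -0.0162, 0.1951]
tcp_rot: [0.705, 0.709, -0.0, -0.002]
contact_force: [-0.0, -0.1, -3.0]
opening: 0.641
finger_force: 44.1
```

```bash
python3 - <<'E'
from h import *
def blobs(c,lo,hi,mn=15):
    h=cv2.cvtColor(c["color"],cv2.COLOR_RGB2HSV); m=cv2.inRange(h,lo,hi)
    n,l,st,ce=cv2.connectedComponentsWithStats(m); return [(st[i],ce[i]) for i in range(1,n) if st[i,4]>mn]
t=load("top0")
for b,ce in blobs(t,(95,90,60),(125,255,255)): print("blue",b,ce,(onz(t,*ce,.19)*1e3).round(),(onz(t,*ce,.09)*1e3).round())
# dark disc in the board area
g=t["color"].astype(int)[160:195,290:322]; m=(g.sum(2)<190).astype(np.uint8)
mo=cv2.moments(m,True); u,v=290+mo["m10"]/mo["m00"],160+mo["m01"]/mo["m00"]; print("disc",mo["m00"],u,v,(onz(t,u,v,.098)*1e3).round())
c=shot("wrist","w2"); s=ctrl.get_state(); print(s["time"],s["eef_pos"],s["opening"])
for b,ce in blobs(c,(95,100,60),(125,255,255),60): print("w",b,ce,(onz(c,*ce,.19)*1e3).round())
E
```

```text
blue [520 124  22  20 356] [530.51685393 133.58988764] [ 759. -679.  190.] [ 798. -728.   90.]
blue [267 157  17  17 213] [275.12676056 164.96244131] [652.  70. 190.] [684.  74.  90.]
blue [329 158  17  17 212] [337.11792453 166.27358491] [ 650. -110.  190.] [ 682. -119.   90.]
blue [420 239  17  17 218] [428.18807339 247.02752294] [ 418. -362.  190.] [ 434. -389.   90.]Traceback (most recent call last):
  File "<stdin>", line 9, in <module>
ZeroDivisionError: float division by zero
```

```bash
python3 - <<'E'
from h import *
c=shot("wrist","w2"); s=ctrl.get_state(); print(s["time"],s["eef_pos"],s["opening"])
h=cv2.cvtColor(c["color"],cv2.COLOR_RGB2HSV); m=cv2.inRange(h,(95,100,60),(125,255,255))
n,l,st,ce=cv2.connectedComponentsWithStats(m)
for i in range(1,n):
    if st[i,4]>60: print(st[i],ce[i],(onz(c,*ce[i],.187)*1e3).round())
E
```

```text
3.45 [ 0.49551488 -0.01796556  0.19528669] 0.6470672910653883
[  200   257   149   112 12315] [273.80535932 312.50751117] [493. -46. 187.]
```

View pics/w2.png

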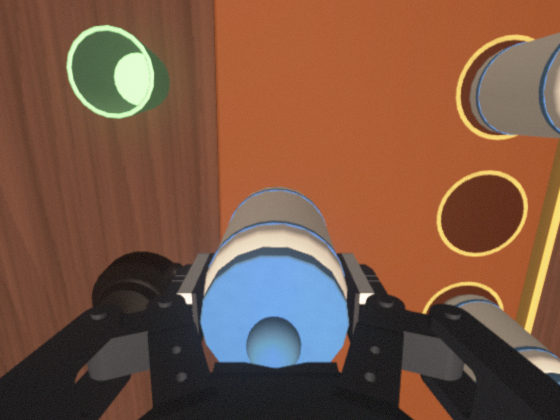

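The middle disc is at about (482,213), clearly between the neighbours' rims at (508,87) and (465,310), and the held jar is at (274,312).

```bash
python3 - <<'E'
from h import *
c=load("w2"); im=c["color"]; h=cv2.cvtColor(im,cv2.COLOR_RGB2HSV)
m=np.zeros(h.shape[:2],np.uint8); sub=im[165:265,430:535].astype(int)
m=(sub[:,:,0]<125).astype(np.uint8)
cs,_=cv2.findContours(m,cv2.RETR_EXTERNAL,cv2.CHAIN_APPROX_NONE); k=max(cs,key=cv2.contourArea)
(e0,e1),ax,an=cv2.fitEllipse(k); u,v=e0+430,e1+165; print("disc",u,v,ax,(onz(c,u,v,.098)*1e3).round(1), cv2.boundingRect(k))
for z in(.23,.235,.24): print(z,(onz(c,274,312,z)*1e3).round(1),(onz(c,200,312,z)-onz(c,348.,312,z))*1e3)
# front edge of board: col near 217
for v in(20,150):
    r=h[v,190:245,1].astype(int)*0+im[v,190:245,0]; u=190+np.argmax(np.diff(r.astype(int))); print("edge",u,(onz(c,u+.5,v,.1)*1e3).round(1))
E
```

```text
disc 481.86692810058594 213.38212203979492 (70.69779968261719, 84.60042572021484) [649.9 -19.3  98. ] (11, 11, 82, 76)
0.23 [493.5 -17.4 230. ] [-55.2808645  -0.3314645   0.       ]
0.235 [493.6 -14.  235. ] [-52.72339418  -0.31612988   0.        ]
0.24 [493.6 -10.7 240. ] [-50.16592386  -0.30079527   0.        ]
edge 214 [454.1 110.5 100. ]
edge 217 [452.3  27.6 100. ]
```

Call:
move_arm(plan=[39,-1,0,0,0,0,50,39,-1,0,0,0,0,50,39,0,0,0,0,0,50,38,0,0,0,0,0,50,0,0,0,0,0,0,50,0,0,-22,0,0,0,50,0,0,-18,0,0,0,50,0,0,0,0,0,0,50,0,0,0,0,0,0,50])

```text
time: 4.35
eef_pos: [0.6507, -0.0224, 0.1558]
tcp_rot: [0.707, 0.707, -0.001, -0.001]
contact_force: [0.0, -0.1, -2.4]
opening: 0.638
finger_force: 44.1
```

Call:
move_arm(plan=[0,1,-5,0,0,0,50,0,0,-2,0,0,0,50,0,0,0,0,0,0,50])

```text
time: 4.65
eef_pos: [0.6516, -0.0206, 0.1497]
tcp_rot: [0.707, 0.707, 0.0, 0.0]
contact_force: [-0.3, -0.1, -2.7]
opening: 0.64
finger_force: 44.2
```

Call:
move_arm(plan=[0,0,-1.5,0,0,0,50,0,0,-1,0,0,0,50,0,0,0,0,0,0,50])

```text
time: 4.95
eef_pos: [0.6516, -0.0205, 0.1467]
tcp_rot: [0.707, 0.707, -0.0, -0.0]
contact_force: [0.7, -0.2, -2.0]
opening: 0.641
finger_force: 44.2
```

Call:
move_arm(plan=[-1,0,-1,0,0,0,50,0,0,-1,0,0,0,50,0,0,0,0,0,0,50])

```text
time: 5.25
eef_pos: [0.6507, -0.0205, 0.1457]
tcp_rot: [0.707, 0.707, 0.0, 0.0]
contact_force: [-1.9, 0.4, 0.9]
opening: 0.641
finger_force: 44.5
```

Call:
move_arm(plan=[0,0,-0.5,0,0,0,50,0,0,0,0,0,0,70,0,0,0,0,0,0,80,0,0,0,0,0,0,80,0,0,25,0,0,0,80,0,0,45,0,0,0,80,0,0,45,0,0,0,80,-30,0,45,0,0,0,80,-30,0,20,0,0,0,80,0,0,0,0,0,0,80])

```text
time: 6.25
eef_pos: [0.5928, -0.0207, 0.3268]
tcp_rot: [0.707, 0.707, 0.002, 0.004]
contact_force: [0.2, -0.3, 0.3]
opening: 0.933
finger_force: 0.0
```

```bash
python3 - <<'E'
from h import *
c=shot("wrist","w3"); s=ctrl.get_state(); print(s["time"],s["eef_pos"],s["opening"])
h=cv2.cvtColor(c["color"],cv2.COLOR_RGB2HSV); m=cv2.inRange(h,(95,130,90),(125,255,255))
n,l,st,ce=cv2.connectedComponentsWithStats(m)
for i in range(1,n):
    if st[i,4]>60: print(st[i],ce[i],(onz(c,*ce[i],.187)*1e3).round(1))
E
```

```text
6.3 [ 0.59305921 -0.02072198  0.32384022] 0.9388606433919796
```

View pics/w3.png

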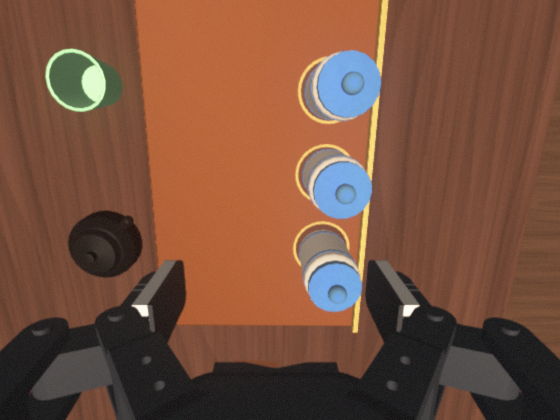

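All three jars stand in a row, with lids at (348,84), (342,188) and (334,287). I'll check the numbers.

```bash
python3 - <<'E'
from h import *
c=load("w3")
h=cv2.cvtColor(c["color"],cv2.COLOR_RGB2HSV); print(h[70,335])
m=cv2.inRange(h,(95,90,60),(125,255,255))
n,l,st,ce=cv2.connectedComponentsWithStats(m)
for i in range(1,n):
    if st[i,4]>200: print(st[i],ce[i],[(onz(c,*ce[i],z)*1e3).round(1)[:2] for z in(.187,.19)])
E
```

```text
[107 118 236]
[ 318   51   63   66 3131] [348.72021718  83.53465347] [array([651.7,  70.5]), array([651.1,  70.2])]
[ 314  162   58   56 2436] [342.28981938 189.73440066] [array([651.5, -16.9]), array([650.9, -16.2])]
[ 309  264   53   47 1895] [334.67757256 286.77836412] [array([ 649.6, -112.3]), array([ 649. , -110.6])]
```

```bash
python3 - <<'E'
from h import *
c=load("w3"); g=cv2.cvtColor(c["color"],cv2.COLOR_RGB2GRAY)
for u0,v0,zt in((353,83,0),(345,194,0),(338,295,0)):
    p=cv2.resize(g[v0-20:v0+20,u0-20:u0+20],None,fx=4,fy=4,interpolation=2)
    k=cv2.HoughCircles(p,cv2.HOUGH_GRADIENT,1,200,param1=60,param2=8,minRadius=28,maxRadius=52)
    if k is not None:
        x,y,r=k[0,0]; u,v=u0-20+x/4,v0-20+y/4; print(u,v,r/4,(onz(c,u,v,.207)*1e3).round(1))
# empty/rim ellipses (brass) base check: brass pixels on board
h=cv2.cvtColor(c["color"],cv2.COLOR_RGB2HSV); m=cv2.inRange(h,(18,120,150),(32,255,255)); m[:,355:]=0
n,l,st,ce=cv2.connectedComponentsWithStats(m)
for i in range(1,n):
    if st[i,4]>30:
        b=st[i]; L=onz(c,b[0],b[1]+b[3]/2,.098)*1e3; T=onz(c,b[0]+b[2]/2,b[1],.098)*1e3; print(b,"left x",L[:2].round(1),"top y",T[:2].round(1))
E
```

```text
352.375 83.125 11.975 [650.1  69.4 207. ]
345.375 193.875 10.175 [649.9 -15.6 207. ]
337.625 294.125 9.775 [ 648.4 -108.2  207. ]
[298  57  38  67 259] left x [617.7  69.7] top y [636.7 102.3]
[296 144  53  55 231] left x [617.1 -17. ] top y [645.9  13.7]
[293 222  56  43 230] left x [ 615.  -104.8] top y [647.8 -77.5]
[352 305   3  28  48] left x [ 693.2 -210.9] top y [ 693.8 -190.1]
```

The middle jar stands about 4 mm too far left, so I'll regrip it and nudge it.

Call:
move_arm(plan=[30,4,-20,0,0,0,80,28,0,-45,0,0,0,80,0,0,-45,0,0,0,80,0,0,-45,0,0,0,80,0,0,-22,0,0,0,80,0,0,0,0,0,0,50,0,0,0,0,0,0,50,0,0,0,0,0,0,50,0,0,3,0,0,0,50,0,-4,0,0,0,0,50,0,0,-3,0,0,0,50,0,0,0,0,0,0,50])

```text
time: 7.5
eef_pos: [0.6489, -0.0207, 0.146]
tcp_rot: [0.707, 0.707, -0.0, -0.0]
contact_force: [0.4, -0.5, -2.4]
opening: 0.644
finger_force: 42.6
```

Call:
move_arm(plan=[0,0,0,0,0,0,70,0,0,0,0,0,0,80,0,0,0,0,0,0,80,0,0,25,0,0,0,80,0,0,45,0,0,0,80,0,0,45,0,0,0,80,-30,0,45,0,0,0,80,-30,-30,20,0,0,0,80,0,-40,0,0,0,0,80,0,0,0,0,0,0,80])

```text
time: 8.5
eef_pos: [0.5914, -0.0941, 0.3254]
tcp_rot: [0.709, 0.706, 0.0, 0.002]
contact_force: [0.8, 0.3, -0.4]
opening: 0.94
finger_force: 0.0
```

```bash
cat > m.py <<'E'
from h import *
c=shot("wrist","w4"); s=ctrl.get_state(); print(s["time"],s["eef_pos"],s["opening"])
g=cv2.cvtColor(c["color"],cv2.COLOR_RGB2GRAY)
for p in((650,69.5),(650,-19),(648.5,-109)):
    u0,v0=[int(round(x)) for x in pix(c,[p[0]/1e3,p[1]/1e3,.207])]
    q=cv2.resize(g[v0-20:v0+20,u0-20:u0+20],None,fx=4,fy=4,interpolation=2)
    k=cv2.HoughCircles(q,cv2.HOUGH_GRADIENT,1,200,param1=60,param2=8,minRadius=28,maxRadius=52)
    if k is not None:
        x,y,r=k[0,0]; u,v=u0-20+x/4,v0-20+y/4; print(u,v,r/4,(onz(c,u,v,.207)*1e3).round(1))
E
python3 m.py
```

```text
8.55 [ 0.59142153 -0.092275    0.32413884] 0.9401474551575384
356.625 -51.875 9.375 [645.7  80.1 207. ]
351.625 105.875 11.175 [648.5 -20.6 207. ]
345.125 217.875 10.525 [ 648.5 -109.4  207. ]
```

The spacing is good now. Next, go to the level, turning the tool by about 88°.

Call:
move_arm(plan=[-8,40,0,0,0,8,80,-16,41,0,0,0,8,80,-16,41,0,0,0,8,80,-16,41,0,0,0,8,80,-16,41,-10,0,0,8,60,-16,41,-20,0,0,8,60,-16,41,-20,0,0,8,60,-16,41,-20,0,0,8,60,-16,41,-20,0,0,8,60,-16,41,-15,0,0,8,60,-20,36,0,0,0,8,60,0,0,0,0,0,0,60])

```text
time: 9.75
eef_pos: [0.416, 0.3584, 0.2167]
tcp_rot: [0.013, 1.0, 0.0, -0.002]
contact_force: [0.8, 0.1, -0.1]
opening: 0.704
finger_force: 0.0
```

```bash
python3 - <<'E'
from h import *
c=shot("wrist","w5"); s=ctrl.get_state(); print(s["time"],s["eef_pos"],R.from_quat(s["tcp_rot"]).as_matrix()[:,0].round(3),s["qpos"].round(2))
h=cv2.cvtColor(c["color"],cv2.COLOR_RGB2HSV)
m=cv2.inRange(h,(28,110,120),(50,255,255)); n,l,st,ce=cv2.connectedComponentsWithStats(cv2.morphologyEx(m,3,np.ones((9,9))))
for i in range(1,n):
    if st[i,4]>80: print("lime",st[i],ce[i],(onz(c,*ce[i],.036)*1e3).round(1))
m=cv2.inRange(h,(0,0,185),(179,40,255)); m=cv2.morphologyEx(m,3,np.ones((5,5)))
for k in cv2.findContours(m,0,2)[0]:
    if cv2.contourArea(k)>200:
        r=cv2.minAreaRect(k); b=cv2.boxPoints(r); print("white",[(onz(c,*p,.042)*1e3).round(0)[:2].tolist() for p in b], r)
E
```

```text
9.8 [0.41748386 0.35671907 0.21724539] [-1.     0.03   0.002] [ 0.52  0.02  1.9   0.    1.22 -1.02]
lime [263 156  15  66 749] [270.05874499 188.17222964] [417.9 353.2  36. ]
white [[629.0, 148.0], [630.0, 204.0], [702.0, 195.0], [700.0, 135.0]] ((123.5, 395.0), (48.0, 49.0), 90.0)
white [[575.0, 263.0], [574.0, 273.0], [628.0, 273.0], [629.0, 262.0]] ((199.97561645507812, 348.2195129394531), (40.28276824951172, 9.009479522705078), 85.03025817871094)
white [[571.0, 558.0], [419.0, 591.0], [440.0, 643.0], [598.0, 617.0]] ((510.7403259277344, 261.3048095703125), (52.569122314453125, 145.59841918945312), 21.33686065673828)
white [[528.0, 335.0], [307.0, 349.0], [308.0, 371.0], [530.0, 362.0]] ((271.15045166015625, 179.079345703125), (25.081029891967773, 222.31703186035156), 1.2453643083572388)
```

View pics/w5.png

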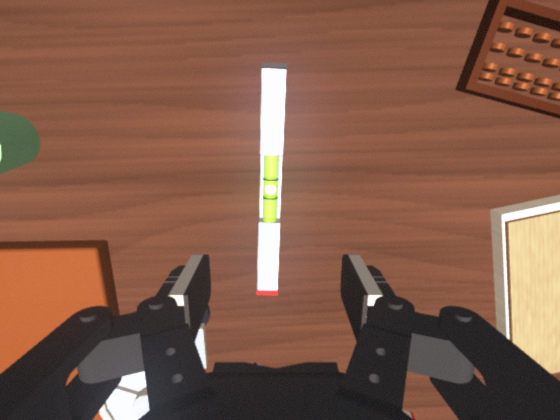

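The level's black end is at (274,68), red end at (267,293), and vial at (270,188). It's centred under the tool and free to grasp.

Call:
move_arm(plan=[0,-3,-45,0,0,-1.3,60,0,0,-45,0,0,0,60,0,0,-45,0,0,0,50,0,0,-45,0,0,0,50,0,0,-31,0,0,0,50,0,0,0,0,0,0,10,0,0,0,0,0,0,10,0,0,0,0,0,0,10,0,0,0,0,0,0,10,0,0,0,0,0,0,10,0,0,0,0,0,0,10], newtons=40)

```text
time: 10.9
eef_pos: [0.4199, 0.3516, 0.0079]
tcp_rot: [0.029, 1.0, 0.0, 0.001]
contact_force: [0.7, -0.1, -3.4]
opening: 0.245
finger_force: 43.7
```

Call:
move_arm(plan=[0,0,20,0,0,0,10,0,0,45,0,0,0,10,0,0,45,0,0,0,10,0,0,45,0,0,0,10,0,0,45,0,0,0,10,0,0,40,0,0,0,10])

```text
time: 11.5
eef_pos: [0.4194, 0.3514, 0.2499]
tcp_rot: [0.029, 1.0, 0.0, 0.001]
contact_force: [0.4, 0.9, -3.4]
opening: 0.244
finger_force: 43.7
```

Call:
move_arm(plan=[5,-26,0,0,0,-5,10,7,-33,0,0,0,-8,10,7,-33,0,0,0,-8,10,7,-33,0,0,0,-8,10,7,-33,0,0,0,-8,10,7,-33,0,0,0,-8,10,7,-33,0,0,0,-8,10,7,-33,0,0,0,-8,10,7,-33,0,0,0,-8,10,7,-33,0,0,0,-8,10,7,-29,0,0,0,-7.5,10,5,-10,0,0,0,-3,10])

```text
time: 12.7
eef_pos: [0.4995, -0.013, 0.2471]
tcp_rot: [0.714, 0.7, -0.0, 0.0]
contact_force: [0.2, 0.8, -3.9]
opening: 0.247
finger_force: 43.7
```

Call:
move_arm(plan=[0,0,-40,0,0,0,10,0,0,-40,0,0,0,10,0,0,-35,0,0,0,10,0,0,-15,0,0,0,10,0,0,0,0,0,0,10,0,0,0,0,0,0,10])

```text
time: 13.3
eef_pos: [0.4998, -0.0106, 0.1177]
tcp_rot: [0.712, 0.702, 0.0, 0.0]
contact_force: [0.9, 0.2, -2.3]
opening: 0.246
finger_force: 43.6
```

```bash
python3 - <<'E'
from h import *
c=shot("wrist","w6"); s=ctrl.get_state(); print(s["time"],s["eef_pos"],R.from_quat(s["tcp_rot"]).as_matrix()[:,0].round(3),s["contact_force"])
E
```

```text
13.35 [ 0.50059844 -0.01077882  0.11860632] [ 0.014  1.    -0.001] [ 0.48776766 -0.21552527 -3.136884  ]
```

View pics/w6.png

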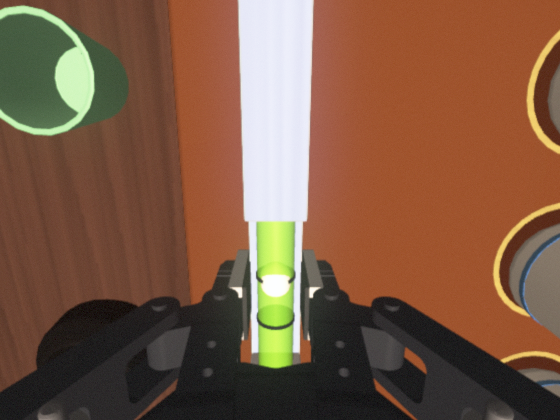

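The level is held over the front strip, parallel to the board, with its vial at (275,290) and nothing below it.

Call:
move_arm(plan=[0,0,-6,0,0,0,10,0,0,-3,0,0,0,10,0,0,-1,0,0,0,10,0,0,0,0,0,0,10])

```text
time: 13.75
eef_pos: [0.4995, -0.0106, 0.1071]
tcp_rot: [0.712, 0.702, -0.0, -0.0]
contact_force: [0.2, -0.2, -3.1]
opening: 0.243
finger_force: 43.7
```

Call:
move_arm(plan=[0,0,-1,0,0,0,10,0,0,-1,0,0,0,10,0,0,0,0,0,0,10])

```text
time: 14.05
eef_pos: [0.4998, -0.0106, 0.1054]
tcp_rot: [0.712, 0.702, 0.0, 0.0]
contact_force: [0.4, 1.2, -1.0]
opening: 0.245
finger_force: 44.0
```

Call:
move_arm(plan=[0,0,-1,0,0,0,10,0,0,0,0,0,0,30,0,0,0,0,0,0,50,0,0,0,0,0,0,50,0,0,20,0,0,0,50,0,0,40,0,0,0,50,0,0,40,0,0,0,50,0,0,40,0,0,0,50,20,30,0,0,0,0,50,20,40,0,0,0,0,50,10,40,0,0,0,0,50,0,0,0,0,0,0,50])

```text
time: 15.25
eef_pos: [0.5503, 0.1031, 0.2443]
tcp_rot: [0.71, 0.704, 0.001, -0.0]
contact_force: [0.5, 0.7, 0.2]
opening: 0.584
finger_force: 0.0
```

```bash
cat > b.py <<'E'
import sys
from h import *
def bubble(c):
    h=cv2.cvtColor(c["color"],cv2.COLOR_RGB2HSV)
    m=cv2.inRange(h,(28,110,90),(50,255,255))
    n,l,st,ce=cv2.connectedComponentsWithStats(cv2.morphologyEx(m,3,np.ones((25,25))))
    i=1+np.argmax(st[1:,4]); x,y,w,hh=st[i,:4]; print("lime box",st[i])
    roi=h[y:y+hh,x:x+w]; 
    wm=cv2.inRange(roi,(0,0,200),(179,110,255)); wm[:, :int(.25*w) if hh>w else 0]=0
    k=max(cv2.findContours(wm,0,2)[0],key=cv2.contourArea,default=None)
    mid=onz(c,x+w/2,y+hh/2,.134)
    if k is not None:
        M=cv2.moments(k); u,v=x+M["m10"]/M["m00"],y+M["m01"]/M["m00"]; b=onz(c,u,v,.134)
        print("bub px",u,v,M["m00"],"offset mm (world x,y)",((b-mid)*1e3).round(1)[:2],"mid",(mid*1e3).round(1))
    p,q=onz(c,x+w/2,y,.134),onz(c,x+w/2,y+hh,.134); print("vial len",np.linalg.norm(p-q)*1e3)
if __name__=="__main__":
    fn=sys.argv[1]; c=shot("wrist",fn); s=ctrl.get_state(); print(s["time"],s["eef_pos"]); bubble(c)
    if len(sys.argv)>2:
        h=cv2.cvtColor(c["color"],cv2.COLOR_RGB2HSV)
        m=cv2.inRange(h,(0,0,0),(179,255,45)); 
        for k in cv2.findContours(m,0,2)[0]:
            if cv2.contourArea(k)>80: print("dark",cv2.boundingRect(k))
E
python3 b.py w7 1
```

```text
15.3 [0.54979039 0.10124381 0.24404874]
lime box [212 296  18  67 875]
bub px 220.53333333333333 340.258064516129 77.5 offset mm (world x,y) [ -1.1 -11.3] mid [499.6 -12.7 134. ]
vial len 69.77188595802741
dark (205, 304, 10, 32)
dark (0, 281, 560, 139)
dark (330, 263, 21, 76)
```

View pics/w7.png

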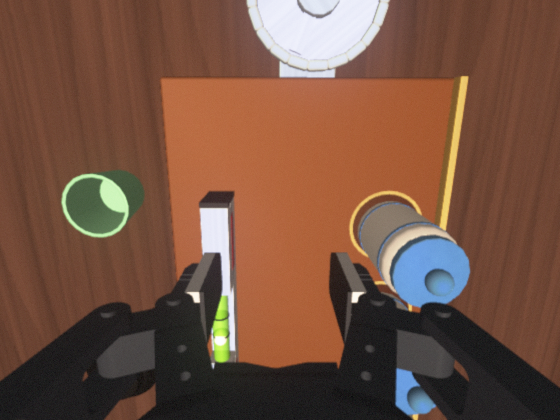

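The level lies on the strip with its bubble about 11 mm to the right (-y), so the left end is low as expected. That means about 2 clockwise turns. Next, look at the wheel.

Call:
move_arm(plan=[5,40,0,0,0,0,50,5,40,0,0,0,0,50,0,40,0,0,0,0,50,0,0,0,0,0,0,50,0,0,0,0,0,0,50])

```text
time: 15.8
eef_pos: [0.5594, 0.219, 0.2439]
tcp_rot: [0.712, 0.702, -0.0, 0.0]
contact_force: [-0.3, -0.5, -0.0]
opening: 0.587
finger_force: 0.0
```

```bash
cat > k.py <<'E'
import sys
from h import *
c=shot("wrist",sys.argv[1]); s=ctrl.get_state(); print(s["time"],s["eef_pos"],s["qpos"].round(2))
h=cv2.cvtColor(c["color"],cv2.COLOR_RGB2HSV)
m=cv2.inRange(h,(0,0,150),(179,50,255))
ks=sorted(cv2.findContours(m,0,2)[0],key=cv2.contourArea)[-4:]
for k in ks:
    (u,v),(w,hh),a=cv2.fitEllipse(k); print("white",cv2.contourArea(k),u,v,w,hh,(onz(c,u,v,.136)*1e3).round(1))
hub=pix(c,[.575,.248,.15]); print("hub px",hub)
m=cv2.inRange(h,(0,0,0),(179,255,60))
for k in cv2.findContours(m,0,2)[0]:
    A=cv2.contourArea(k)
    if A>60:
        x,y,w,hh=cv2.boundingRect(k); p=onz(c,x+w/2,y+hh/2,.162)*1e3; print("dark",A,(x,y,w,hh),p.round(1), cv2.minEnclosingCircle(k))
E
python3 k.py w8
```

```text
15.85 [0.55953805 0.21825676 0.24390943] [ 0.2   0.11  1.75 -0.    1.27  0.22]
white 72.5 192.95591735839844 292.4078063964844 9.173754692077637 25.53620719909668 [487.  141.9 136. ]
white 447.5 216.7445068359375 347.90069580078125 17.846393585205078 39.34792709350586 [503.7  85.4 136. ]
white 1824.5 409.0340576171875 28.072952270507812 24.73654556274414 134.4840545654297 [650.7 342.2 136. ]
white 12335.0 301.88177490234375 161.80441284179688 123.90628051757812 126.8234634399414 [578.8 252.2 136. ]
hub px (np.float64(298.105457966662), np.float64(170.57681901360056))
dark 67.5 (354, 264, 14, 10) [621.6 175.3 162. ] ((360.5, 268.5), 7.905794143676758)
dark 65.5 (183, 264, 14, 10) [493.9 177.  162. ] ((189.5, 268.5), 7.905794143676758)
dark 44593.0 (0, 254, 560, 166) [560.5 116.3 162. ] ((279.5, 400.0), 280.1451416015625)
dark 1176.5 (200, 254, 30, 86) [511.  153.1 162. ] ((212.5, 296.5), 42.8545036315918)
dark 155.5 (367, 70, 28, 14) [626.3 309.2 162. ] ((380.5, 78.0), 13.82941722869873)
```

```bash
python3 - <<'E'
from h import *
c=load("w8"); h=cv2.cvtColor(c["color"],cv2.COLOR_RGB2HSV); V=h[:,:,2]; S=h[:,:,1]
ms=np.zeros_like(V); cv2.circle(ms,(302,162),75,255,-1)
for t in(80,110,140):
    m=cv2.inRange(V,0,t)&ms; m[S>100]=0
    print(t,[(cv2.boundingRect(k),cv2.contourArea(k)) for k in cv2.findContours(m,0,2)[0] if cv2.contourArea(k)>40])
for v in range(92,240,6): print(v," ".join(f"{V[v,u]:3d}" for u in range(226,386,6)))
E
```

```text
80 [((262, 119, 21, 19), 47.0)]
110 [((344, 205, 20, 6), 69.0), ((241, 205, 17, 6), 53.5), ((261, 118, 27, 30), 577.0)]
140 [((261, 118, 28, 30), 604.5), ((229, 87, 149, 124), 2696.5)]
92 118 112 114 115 110 123 124 121 116 113 118 122 118 122 129 126 124 123 115 118 114 127 125 126 123 121 114
98 120 113 116 118 113 126 127 121 120 118 120 115 123 124 132 127 122 124 116 118 114 128 126 127 119 121 112
104 122 110 116 116 116 122 128 121 119 192 242 231 246 247 233 246 235 181 120 116 113 128 127 129 123 119 110
110 125 114 117 120 112 116 128 195 237 246 233 244 244 246 249 212 241 238 244 127 116 129 127 123 123 123 110
116 121 117 118 122 113 113 229 246 222 252 252 252 251 252 252 251 251 244 243 245 191 130 126 126 127 123 110
122 124 115 119 125 117 207 247  70  80  76 250 252 252 252 251 252 251 252 252 224 243 148 128 126 128 120 117
128 129 118 121 121 177 245  77 109 109 106  93 252 252 251 251 252 252 252 252 252 235 244 127 127 125 124 116
134 125 119 119 122 245 226  79 107 106 106  85 251 251 251 252 252 253 252 252 252 250 246 199 127 132 124 122
140 125 119 123 212 2
[... 1182 characters left out ...]
 246 138 128 129 132 126 123
206  74  80  85  81  83 154 236 200 252 251 251 250 251 252 252 252 251 251 215 246 145  84  89  82  83  79  77
212 154 155 158 156 158 158 176 246 240 215 251 251 252 251 251 249 184 233 245 159 155 155 153 155 152 151 148
218 182 181 181 182 179 181 180 181 222 247 247 236 230 233 234 247 246 233 180 178 181 179 178 176 178 173 174
224 179 179 178 180 182 179 182 182 183 183 180 203 229 217 207 182 178 180 179 177 179 180 177 175 176 177 177
230 181 180 182 179 181 180 182 182 182 182 182 181 180 178 181 181 180 180 177 178 175 178 176 176 174 174 178
236 178 179 181 180 178 178 179 181 181 179 179 181 179 180 179 179 179 179 178 178 178 176 176 175 176 175 176
```

```bash
python3 - <<'E'
from h import *
c=load("w8")
for z in(.162,.18,.186):
    p=onz(c,274.5,132.5,z)*1e3; d=p[:2]-[578.5,251]; print(z,p.round(1),np.hypot(*d).round(1),np.degrees(np.arctan2(d[1],d[0])).round(1))
E
```

```text
0.162 [558.4 275.8 162. ] 31.9 128.9
0.18 [558.5 277.  180. ] 32.8 127.6
0.186 [558.5 277.4 186. ] 33.1 127.1
```

The crank is at about (558.5,277.5), 127.5° around the hub at (578.5,251). I'll grip it.

Call:
move_arm(plan=[-1,30,0,0,0,0,50,0,29,0,0,0,0,50,0,0,0,0,0,0,50,0,0,-45,0,0,0,50,0,0,-45,0,0,0,50,0,0,-3,0,0,0,50,0,0,0,0,0,0,10,0,0,0,0,0,0,10,0,0,0,0,0,0,10,0,0,0,0,0,0,10,0,0,0,0,0,0,10], newtons=30)

```text
time: 16.95
eef_pos: [0.5603, 0.2785, 0.1544]
tcp_rot: [0.712, 0.702, 0.002, 0.002]
contact_force: [-0.7, -1.4, 5.0]
opening: 0.198
finger_force: 30.5
```

```bash
python3 - <<'E'
from h import *
s=ctrl.get_state();print(s["eef_pos"],s["contact_force"],s["opening"])
t=np.radians(127.5-30*np.arange(13)); p=34*np.c_[np.cos(t),np.sin(t)]; print(np.diff(p,axis=0).round(1).tolist())
E
```

```text
[0.56031558 0.27850771 0.15444713] [-0.74003498 -1.41383216  4.97999611] 0.19817299135273864
[[16.3, 6.7], [17.4, -2.3], [14.0, -10.7], [6.7, -16.3], [-2.3, -17.4], [-10.7, -14.0], [-16.3, -6.7], [-17.4, 2.3], [-14.0, 10.7], [-6.7, 16.3], [2.3, 17.4], [10.7, 14.0]]
```

Call:
move_arm(plan=[16.3,6.7,1,0,0,0,10,17.4,-2.3,0,0,0,0,10,14,-10.7,0,0,0,0,10,6.7,-16.3,0,0,0,0,10])

```text
time: 17.35
eef_pos: [0.6139, 0.257, 0.1544]
tcp_rot: [0.712, 0.702, 0.001, -0.001]
contact_force: [-8.6, 1.6, 8.0]
opening: 0.199
finger_force: 30.9
```

Call:
move_arm(plan=[-3,-17.4,0.5,0,0,0,10,-11,-14,0,0,0,0,10,-16.3,-6.7,0,0,0,0,10,-17.4,2.3,0,0,0,0,10])

```text
time: 17.75
eef_pos: [0.5673, 0.2191, 0.1545]
tcp_rot: [0.713, 0.701, 0.003, 0.002]
contact_force: [6.4, 6.6, 0.3]
opening: 0.2
finger_force: 30.1
```

Call:
move_arm(plan=[-13.5,11,0,0,0,0,10,-6.5,16,0,0,0,0,10,2.3,17,0,0,0,0,10,10.5,13.7,0,0,0,0,10,16.1,6.6,0,0,0,0,10,17.1,-2.3,0,0,0,0,10,13.8,-10.5,0,0,0,0,10,6.6,-16.1,0,0,0,0,10])

```text
time: 18.55
eef_pos: [0.6134, 0.2585, 0.1544]
tcp_rot: [0.712, 0.703, 0.003, -0.0]
contact_force: [-1.1, 2.4, 6.8]
opening: 0.199
finger_force: 30.9
```

Call:
move_arm(plan=[-2.3,-17.1,0,0,0,0,10,-10.5,-13.8,0,0,0,0,10,-16.1,-6.6,0,0,0,0,10,-17.1,2.3,0,0,0,0,10,-13.8,10.5,0,0,0,0,10,-6.6,16.1,0,0,0,0,10,2.3,17.1,0,0,0,0,10,10.5,13.8,0,0,0,0,10,0,0,0,0,0,0,10])

```text
time: 19.45
eef_pos: [0.5607, 0.2789, 0.1544]
tcp_rot: [0.711, 0.703, 0.002, 0.003]
contact_force: [4.1, -2.1, 6.4]
opening: 0.199
finger_force: 31.0
```

Call:
move_arm(plan=[0,0,0,0,0,0,50,0,0,0,0,0,0,50,0,0,20,0,0,0,50,0,0,45,0,0,0,50,-8,-40,30,0,0,0,50,-10,-42,0,0,0,0,50,-10,-42,0,0,0,0,50,-10,-42,0,0,0,0,50,-10,-42,0,0,0,0,50,-12,-42,0,0,0,0,50,0,0,0,0,0,0,50,0,0,0,0,0,0,50])

```text
time: 20.65
eef_pos: [0.4972, 0.028, 0.2462]
tcp_rot: [0.713, 0.701, -0.0, -0.001]
contact_force: [0.2, 0.4, -0.5]
opening: 0.582
finger_force: 0.0
```

Call:
move_arm(plan=[0,0,0,0,0,0,50,0,0,0,0,0,0,50,0,0,0,0,0,0,50,0,0,0,0,0,0,50,0,0,0,0,0,0,50,0,0,0,0,0,0,50,0,0,0,0,0,0,50,0,0,0,0,0,0,50,0,0,0,0,0,0,50,0,0,0,0,0,0,50])

```text
time: 21.65
eef_pos: [0.4982, 0.0281, 0.2472]
tcp_rot: [0.712, 0.702, 0.0, 0.0]
contact_force: [0.1, -0.2, -0.1]
opening: 0.583
finger_force: 0.0
```

```bash
python3 b.py w9; sleep 0.1; python3 - <<'E'
from h import *
c=load("w9"); h=cv2.cvtColor(c["color"],cv2.COLOR_RGB2HSV)
m=cv2.inRange(h,(28,110,90),(50,255,255)); ys,xs=np.nonzero(m); 
x0=int(np.median(xs))
for v in range(ys.min()-4,ys.max()+6,2): print(v,(onz(c,x0,v,.134)[1]*1e3).round(1),h[v,x0-6:x0+7:3].tolist())
E
```

```text
21.7 [0.4981596  0.02814699 0.24722923]
lime box [ 270  213   17   76 1275]
bub px 279.03891708967853 253.75634517766497 98.5 offset mm (world x,y) [ 0.4 -2.5] mid [499.  -13.9 134. ]
vial len 69.0098392617427
209 22.8 [[118, 13, 248], [116, 14, 248], [120, 12, 249], [116, 14, 247], [118, 13, 248]]
211 21.1 [[111, 10, 243], [110, 9, 242], [113, 8, 243], [111, 11, 241], [111, 10, 244]]
213 19.4 [[41, 134, 237], [38, 134, 249], [36, 126, 252], [38, 135, 248], [41, 135, 231]]
215 17.7 [[40, 147, 237], [38, 147, 249], [36, 137, 253], [38, 148, 248], [41, 149, 231]]
217 16.0 [[41, 152, 235], [38, 150, 248], [36, 138, 252], [38, 145, 248], [41, 151, 230]]
219 14.3 [[40, 150, 237], [38, 149, 249], [36, 137, 252], [38, 148, 247], [41, 150, 231]]
221 12.6 [[41, 152, 235], [38, 149, 249], [36, 138, 253], [38, 147, 248], [41, 152, 230]]
223 10.8 [[41, 151, 236], [38, 150, 248], [36, 138, 252], [38, 149, 247], [41, 148, 229]]
225 9.1 [[41, 153, 236], [38, 150, 249], [36, 141, 252], [38, 148, 248], [41, 149, 229]]
227 7.4 [[40, 152, 236], [38, 146, 249], [36, 137, 253], [38, 149, 247], [41, 149, 
[... 2256 characters left out ...]
34], [39, 155, 247], [36, 147, 251], [39, 156, 245], [42, 153, 223]]
281 -41.9 [[41, 171, 222], [40, 168, 241], [38, 159, 248], [40, 168, 238], [41, 167, 206]]
283 -43.8 [[41, 170, 221], [40, 172, 240], [38, 161, 247], [40, 171, 236], [41, 168, 205]]
285 -45.7 [[41, 170, 221], [40, 169, 241], [38, 162, 248], [40, 170, 237], [42, 166, 209]]
287 -47.7 [[39, 134, 186], [40, 165, 238], [38, 164, 246], [40, 170, 233], [41, 125, 179]]
289 -49.6 [[15, 24, 169], [32, 42, 178], [39, 75, 203], [35, 48, 180], [14, 26, 170]]
291 -51.6 [[120, 12, 246], [118, 12, 246], [118, 13, 246], [118, 12, 247], [117, 11, 247]]
293 -53.5 [[118, 13, 249], [118, 12, 249], [115, 13, 248], [115, 12, 249], [115, 13, 249]]
```

Call:
move_arm(plan=[0,0,0,0,0,0,50,0,0,0,0,0,0,50,0,0,0,0,0,0,50,0,0,0,0,0,0,50,0,0,0,0,0,0,50,0,0,0,0,0,0,50,0,0,0,0,0,0,50,0,0,0,0,0,0,50])

```text
time: 22.5
eef_pos: [0.4982, 0.0282, 0.2472]
tcp_rot: [0.712, 0.702, 0.0, 0.0]
contact_force: [0.5, 0.1, 0.5]
opening: 0.589
finger_force: 0.0
```

```bash
python3 b.py w10
```

```text
22.55 [0.49817893 0.02819013 0.24719283]
lime box [ 270  213   17   76 1253]
bub px 279.03891708967853 253.75634517766497 98.5 offset mm (world x,y) [ 0.4 -2.5] mid [499.1 -13.8 134. ]
vial len 69.01189666077805
```

Settled at about -2.4 mm, so about 0.4 turn more clockwise.

Call:
move_arm(plan=[12,42,0,0,0,0,50,10,42,0,0,0,0,50,10,42,0,0,0,0,50,10,42,0,0,0,0,50,10,42,0,0,0,0,50,8,40,0,0,0,0,50,0,0,0,0,0,0,50,0,0,-45,0,0,0,50,0,0,-30,0,0,0,50,0,0,-18,0,0,0,50,0,0,0,0,0,0,50])

```text
time: 23.65
eef_pos: [0.5558, 0.2769, 0.1501]
tcp_rot: [0.712, 0.702, -0.004, -0.002]
contact_force: [-1.0, 0.5, 0.6]
opening: 0.582
finger_force: 0.0
```

Call:
move_arm(plan=[0,0,0,0,0,0,10,0,0,0,0,0,0,10,0,0,0,0,0,0,10,0,0,0,0,0,0,10,16.1,6.6,0,0,0,0,10,17.1,-2.3,0,0,0,0,10,13.8,-10.5,0,0,0,0,10,6.6,-16.1,0,0,0,0,10,-0.8,-12.8,0,0,0,0,10,0,0,0,0,0,0,10,0,0,0,0,0,0,10])

```text
time: 24.75
eef_pos: [0.6127, 0.2414, 0.1566]
tcp_rot: [0.712, 0.702, 0.001, 0.002]
contact_force: [1.6, -2.3, 5.1]
opening: 0.2
finger_force: 30.0
```

Call:
move_arm(plan=[0,0,0,0,0,0,50,0,0,0,0,0,0,50,0,0,20,0,0,0,50,0,0,45,0,0,0,50,0,-10,30,0,0,0,50])

```text
time: 25.25
eef_pos: [0.6105, 0.2337, 0.2504]
tcp_rot: [0.712, 0.703, -0.0, -0.0]
contact_force: [0.3, 0.2, 0.8]
opening: 0.587
finger_force: 0.0
```

Call:
move_arm(plan=[-11,-22,0,0,0,8.2,85,-11,-22,0,0,0,8.2,85,-11,-22,0,0,0,8.2,85,-11,-22,0,0,0,8.2,85,-11,-22,0,0,0,8.2,85,-11,-22,0,0,0,8.2,85,-11,-22,0,0,0,8.2,85,-11,-22,0,0,0,8.2,85,-11,-22,0,0,0,8.2,85,-11,-22,0,0,0,8.2,85,-3,-22,0,0,0,8,85,0,0,0,0,0,0,85])

```text
time: 26.45
eef_pos: [0.4969, -0.0105, 0.2483]
tcp_rot: [0.008, 1.0, -0.0, -0.001]
contact_force: [-0.2, 0.2, -0.4]
opening: 0.994
finger_force: 0.0
```

Call:
move_arm(plan=[0,0,0,0,0,0,85,0,0,0,0,0,0,85,0,0,0,0,0,0,85,0,0,0,0,0,0,85,0,0,0,0,0,0,85,0,0,0,0,0,0,85,0,0,0,0,0,0,85,0,0,0,0,0,0,85,0,0,0,0,0,0,85,0,0,0,0,0,0,85])

```text
time: 27.45
eef_pos: [0.4979, -0.0089, 0.2492]
tcp_rot: [0.007, 1.0, -0.0, -0.0]
contact_force: [-0.5, -0.1, -0.8]
opening: 1.0
finger_force: 0.0
```

```bash
python3 b.py w11; python3 - <<'E'
from h import *
s=ctrl.get_state(); print(R.from_quat(s["tcp_rot"]).as_matrix()[:,0].round(3))
c=load("w11"); h=cv2.cvtColor(c["color"],cv2.COLOR_RGB2HSV)
m=cv2.inRange(h,(28,110,90),(50,255,255)); ys,xs=np.nonzero(m); y0=int(np.median(ys))
a=[(onz(c,u,y0,.134)[1]*1e3) for u in range(xs.min()-4,xs.max()+5)]
print(y0); print([(u,round(float(y),1),h[y0-6,u,2].item(),h[y0,u,1].item(),h[y0+4,u,2].item()) for u,y in zip(range(xs.min()-4,xs.max()+5),a)])
E
```

```text
27.5 [ 0.4979525  -0.00891917  0.24917729]
lime box [ 229  196   86   18 1457]
bub px 271.60503144654086 205.67798742138365 132.5 offset mm (world x,y) [ 0.6 -0.3] mid [499.3 -11.6 134. ]
vial len 15.150669202298365
[-1.     0.014  0.   ]
205
[(225, -49.6, 249, 12, 249), (226, -48.8, 247, 12, 249), (227, -48.0, 224, 9, 244), (228, -47.2, 169, 62, 231), (229, -46.4, 200, 141, 230), (230, -45.6, 220, 148, 239), (231, -44.8, 228, 141, 243), (232, -44.0, 233, 129, 247), (233, -43.1, 234, 127, 248), (234, -42.3, 232, 130, 247), (235, -41.5, 232, 127, 248), (236, -40.7, 233, 129, 248), (237, -39.9, 233, 129, 248), (238, -39.1, 233, 129, 248), (239, -38.3, 232, 128, 248), (240, -37.5, 231, 130, 247), (241, -36.7, 231, 127, 247), (242, -35.9, 233, 131, 247), (243, -35.1, 233, 129, 247), (244, -34.3, 231, 129, 248), (245, -33.4, 233, 129, 247), (246, -32.6, 232, 128, 248), (247, -31.8, 232, 127, 247), (248, -31.0, 233, 129, 248), (249, -30.2, 232, 130, 247), (250, -29.4, 232, 130, 248), (251, -28.6, 233, 127, 247), (252, -27.8, 232, 127, 248), (253, -27.0, 232, 125, 248), (254, -26.2, 231, 12
[... 1082 characters left out ...]
29, 248), (294, 6.2, 231, 133, 248), (295, 7.0, 233, 130, 248), (296, 7.8, 233, 129, 248), (297, 8.6, 233, 129, 248), (298, 9.4, 231, 129, 247), (299, 10.2, 232, 130, 247), (300, 11.0, 232, 130, 248), (301, 11.8, 232, 128, 248), (302, 12.7, 232, 130, 247), (303, 13.5, 233, 130, 247), (304, 14.3, 232, 129, 248), (305, 15.1, 231, 126, 248), (306, 15.9, 232, 128, 248), (307, 16.7, 232, 129, 248), (308, 17.5, 232, 131, 247), (309, 18.3, 231, 132, 247), (310, 19.1, 232, 128, 247), (311, 19.9, 231, 128, 247), (312, 20.7, 228, 137, 244), (313, 21.6, 221, 144, 238), (314, 22.4, 196, 124, 229), (315, 23.2, 176, 34, 209), (316, 24.0, 239, 10, 244), (317, 24.8, 249, 12, 247), (318, 25.6, 249, 12, 247)]
```

Lines at -21.9 and -2.5, bubble at -11.9: centred to 0.3 mm. Now straddle the vial with open fingers and press on both end blocks.

Call:
move_arm(plan=[1,-3,-40,0,0,0,85,0,0,-40,0,0,0,85,0,0,-22,0,0,0,85,0,0,-8,0,0,0,85,0,0,0,0,0,0,85,0,0,0,0,0,0,85])

```text
time: 28.1
eef_pos: [0.5, -0.0121, 0.1407]
tcp_rot: [0.007, 1.0, -0.0, 0.001]
contact_force: [0.3, -0.2, 0.4]
opening: 0.996
finger_force: 0.0
```

Call:
move_arm(plan=[0,0,-4,0,0,0,85,0,0,-3,0,0,0,85,0,0,-2,0,0,0,85,0,0,-1,0,0,0,85,0,0,0,0,0,0,85])

```text
time: 28.6
eef_pos: [0.499, -0.0119, 0.1292]
tcp_rot: [0.007, 1.0, -0.0, 0.0]
contact_force: [-0.5, -0.6, 0.7]
opening: 0.994
finger_force: 0.0
```

Call:
move_arm(plan=[0,0,-1,0,0,0,85,0,0,-1,0,0,0,85,0,0,0,0,0,0,85,0,0,0,0,0,0,85])

```text
time: 29.0
eef_pos: [0.4994, -0.0119, 0.1291]
tcp_rot: [0.007, 1.0, -0.0, 0.0]
contact_force: [-3.4, 0.5, 8.7]
opening: 1.0
finger_force: 4.1
```

Call:
move_arm(plan=[0,0,-0.3,0,0,0,85,0,0,0,0,0,0,85,0,0,0,0,0,0,85,0,0,0,0,0,0,85,0,0,0,0,0,0,85,0,0,0,0,0,0,85,0,0,0,0,0,0,85,0,0,0,0,0,0,85,0,0,0,0,0,0,85,0,0,0,0,0,0,85,0,0,0,0,0,0,85,0,0,0,0,0,0,85])

```text
time: 30.2
eef_pos: [0.4995, -0.0119, 0.1291]
tcp_rot: [0.007, 1.0, -0.0, 0.0]
contact_force: [-4.6, 0.5, 9.7]
opening: 0.991
finger_force: 4.7
```

```bash
python3 b.py w12; python3 - <<'E'
from h import *
s=ctrl.get_state(); print(s["contact_force"],s["wrist_torque"])
c=load("w12"); h=cv2.cvtColor(c["color"],cv2.COLOR_RGB2HSV)
m=cv2.inRange(h,(28,110,90),(50,255,255)); ys,xs=np.nonzero(m); print(xs.min(),xs.max(),ys.min(),ys.max())
for y0 in (int(np.median(ys)),int(np.median(ys))+6):
    print(y0,[(u,h[y0,u,1].item(),h[y0,u,2].item()) for u in range(int(np.median(xs))-40,int(np.median(xs))+41,2)])
E
```

```text
30.25 [ 0.49951537 -0.01191098  0.1291035 ]
lime box [ 198  258  155   32 4621]
bub px 275.4459798994975 278.0536013400335 398.0 offset mm (world x,y) [ 2.1 -0.1] mid [499.4 -11.9 134. ]
vial len 16.339802109219185
[-3.87531308  2.07584923  9.7227216 ] [ 0.25987587  0.67394954 -0.03625488]
198 352 258 289
273 [(234, 138, 251), (236, 140, 251), (238, 139, 252), (240, 140, 251), (242, 139, 251), (244, 138, 252), (246, 137, 252), (248, 136, 252), (250, 137, 251), (252, 119, 180), (254, 78, 114), (256, 159, 241), (258, 136, 252), (260, 138, 252), (262, 148, 251), (264, 143, 252), (266, 80, 253), (268, 7, 254), (270, 4, 254), (272, 3, 254), (274, 2, 254), (276, 2, 254), (278, 2, 254), (280, 3, 254), (282, 5, 254), (284, 19, 253), (286, 133, 253), (288, 142, 252), (290, 146, 251), (292, 136, 251), (294, 159, 237), (296, 62, 107), (298, 127, 190), (300, 136, 252), (302, 141, 252), (304, 139, 252), (306, 137, 252), (308, 141, 251), (310, 139, 252), (312, 139, 251), (314, 140, 252)]
279 [(234, 143, 252), (236, 143, 252), (238, 143, 252), (240, 142, 252), (242, 144, 252), (244, 143, 252), (246, 143, 252), (248, 143, 252), (250, 145, 252), (252, 128, 178), (254, 80, 109), (256, 164, 243), (258, 145, 252), (260, 147, 252), (262, 149, 252), (264, 133, 253), (266, 5, 254), (268, 1, 254), (270, 0, 254), (272, 2, 255), (274, 1, 255), (276, 2, 255), (278, 2, 255), (280, 1, 254), (282, 0, 254), (284, 2, 254), (286, 70, 253), (288, 146, 253), (290, 152, 251), (292, 144, 252), (294, 168, 237), (296, 71, 104), (298, 140, 188), (300, 145, 252), (302, 145, 252), (304, 145, 252), (306, 143, 252), (308, 144, 252), (310, 145, 252), (312, 142, 252), (314, 147, 252)]
```

Bubble at 275.4 px between lines at 253.5 and 296.5, under 9.7 N.

```bash
python3 -c "
from plant import order
print(order.sign_off())"
```

```text
the job is handed in; nothing more can be done
None
```

The job is handed in at about 30 s of the 72 s: the jar stands in the row and the level lies along the board. The bubble is within about 0.3 mm of the middle, the crank is let go, and the arm is still pressing the level down with 9.7 N.

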